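# Set the knife guide and hold a cheese block in the portioning board's corner

### The arm

A 7-joint arm with a two-finger parallel gripper is mounted at the origin on the work surface. World frame = base frame: x ahead of the robot, y to its left, z up, the work surface at z = 0. Lengths are in m, angles in rad, forces in N, time in s.
With the tool pointing down it reaches from about 0.35 to 0.9 m from the base axis. Payload 7.2 kg.
Tool frame: the origin (TCP) lies midway between the tips of the shut fingers; the grasp point (between the pads) lies env.hold_point_z behind it (env.hold_point_z is the distance from the TCP to the grasp point, in m); z points along the fingers, y is the direction in which the jaws open and shut (so a half turn about z gives the same grasp; the last joint's range is limited). The gripper opens to 88 mm and grips with 3 to 60 N. Pads are 20 mm wide; open, the fingers measure 115 mm over their backs; the gripper's body (75 mm by 178 mm) begins 61 mm behind the grasp point.
Start: joints at [-1.398, 0.411, -0.013, 1.596, 0.006, 1.134, -0.082], TCP at [0.149, 0.607, 0.223] pointing down, gripper open.
Joint ranges: [-2.95, 2.95], [-0.29, 1.99], [-1.47, 1.44], [0.14, 2.54], [-1.03, 4.17], [0.13, 1.85], [-2.86, 2.86]. Speed limits (rad/s): [2.39, 2.39, 3.01, 3.01, 3.14, 3.14, 3.14].

### API

Orientations are given as a 3x3 rotation matrix whose columns are the frame's x, y, z axes.
In Python, from station import env gives the robot as it stands. The module is installed in compiled form; this text tells all that it offers.
- The arm moves only by the tool move_arm, never from a script. Its argument "deltas" is a list of rows, each an object with "slide": the shift along the world's x, y, z in cm, a list of three; "dr": the turn, a rotation vector about the world's x, y, z in degrees, a list of three; "hand": the opening, from 0 (shut) to 1 (fully open). A call has 1 to 8 rows; each row shifts and turns the pose as measured when the row begins; what a row does not reach is not made up. A row lasts 1/10 s, in which the tool goes at most 50 mm and 8.59 degrees, less where a joint would pass 70% of its speed; a pose out of reach is approached as far as the arm can. A call is refused whole if a number of a shift passes 5 or a number of a turn 8.59, either way. A call with a gripper value outside its range is refused whole. The fingers move at their own pace and stop on an object; "force" is the grip in N (left out, the last holds). Time passes only in rows, so rows that do not move let the fingers close. It gives the time, the measured TCP pose, the force and the opening at its end, in the units of the state.
- env.get_obs(): the state, without advancing time (a new reading comes with each control period).
- env.grab_frame(name): name is "scene" or "top"; returns a dict with "img" (384x512x3 uint8, blue, green, red), "K" (3x3 intrinsics, pixels), "rvec" (rotation vector, rad) and "tvec" (3), from world to camera coordinates, as OpenCV has them. Camera axes: x right, y down, z forward; pixel columns grow to the right and rows downward; lengths in m; the calibration is good to about 2 mm. A picture is of the moment at which its call begins. There is no depth.
- env.close_job(): hands the job in, once; it reports no verdict.
The state is a dict: "clock": time; "joint_pos": joint angles; "dq": joint speeds; "tau": joint torques, N m; "tool_pos": TCP position; "eef_rot": TCP orientation; "force": force on the tool from outside, world axes, zero at the start; "wrist_torque": the same for the moment, N m; "opening": finger opening in m.
Only numpy, scipy, OpenCV 4.12 (cv2) and the standard library are available. Lean on these libraries where they do the work, as an engineer would, in place of code of your own. Each camera call takes 0.05 s, during which the arm holds its last target.

### The job

Turn the black knob on the green portioning board until the knife guide's pointer lines up with the red mark, and only then take the block of cheese from the bench and lay it flat on the board in the corner, long side against the long back stop and one end against the side stop. Press it firmly against both steel stops at once and finish while still holding it pressed there, ready for the cut. Leave the jar and the bowl alone.

Things in the scene. Friction and masses are not known exactly. Their poses are not given: they have to be found in the camera images.
- jig: Green portioning board, fixed to the bench: 200 (its x) x 240 (its y) x 14 mm, origin at the centre of its underside on the bench, x away from the robot, z up; its pose and yaw differ each time. At its +y end a steel housing (22 mm high, y 120 to 182 mm, x -100 to -20 mm) carries the knob.
- back_stop: Steel bar fixed on the board along its far edge, 10 mm thick, 20 mm high above the board, 190 mm long. In the board's frame its pressing face (towards -x) is the plane x = 80 mm, from y = -110 to 80 mm. This body's own origin and axes are the board's, raised 14 mm (the board's top).
- side_stop: Steel bar fixed on the board at right angles to the back stop, 10 mm thick, 20 mm high above the board. In the board's frame its pressing face (towards +y) is the plane y = -100 mm, from x = -10 to 80 mm. Own origin and axes are the board's, raised 14 mm. The cheese drags on the board (friction about 1); part of a sideways force is drag: bear down with a few N only, press sideways with some 15 N.
- cheese_center (a point): Block of firm yellow cheese, loose on the bench, 50 (its x) x 80 (its y) x 48 mm high (z up), about 0.2 kg; the point is its centre. Grip it (up to 40 N) across its 50 mm and by its upper half: fingers lower than 20 mm above its underside would meet the stops. Seated, this point is at x = 55, y = -60, z = 38 mm in the board's frame, its axes parallel to the board's (either way round).
- knob (a joint): Angle of the black knob, rad, 0 to 3, growing clockwise seen from above; it is stiff enough (0.05 N m) to stay where it is left. At 0 its grip bar lies along the board's x axis. Each radian moves the knife guide 20 mm along the board's -y (towards the side stop).
- knob_grip (a point): Point on the knob's upright axis at the height to grip, half-way up the grip bar, which is 48 mm long, 12 mm wide and 24 mm high; bar top 12 mm above this point, housing top 18 mm below it. The point's x axis is along the bar, z up.
- pointer (a point): Tip of the black pointer of the knife guide, a steel carriage 30 mm wide with two short uprights (up to 25 mm above the board) that slides along the board's y axis, 68 mm in front of the board's centre line, driven by the knob. Axes are the board's.
- mark_line (a point): End of the red mark on the board's edge nearest the robot, a red clip 20 mm wide with a 4 mm wide line; it is fixed. Axes are the board's. The pointer is aligned when it and this point have the same y in the board's frame.
- jar: Closed amber jar, 58 mm diameter, 75 mm high, loose on the bench, origin at the centre of its underside; leave alone. It and the cheese may have swapped places.
- bowl: Small steel bowl, 120 mm wide, 50 mm high, loose on the bench, origin at the centre of its underside; leave alone.
Not all that is in view belongs to the job. Of the things that look like the part that bears cheese_center, the smallest one is meant.

How it is judged:
By the outcome, as a careful person would: the job done as asked, in the order asked, and still so for the second after the job is handed in, while the arm keeps its last pose, push and grip.
It also fails if it takes over 72 s, if anything falls off the work surface, if the arm or the gripper's body presses on something with over 40 N, if the wrist force passes 120 N, or if a joint passes its speed limit or range.

## Working session

There is one attempt and no reset: what is moved stays moved. The work goes in short steps, Python scripts to look and compute and a tool call to move; the robot and the scene stay as the last step left them, time stands still between calls to the robot, and variables do not carry over. Pictures are saved under pics/ and viewed, and the job is handed in when it is done.

Besides the shell and the picture viewer there is one more tool, called after "Request:" as name(argument=value, ...) on one line, values as JSON. move_arm: Moves the arm, as the interface text tells. Its arguments: {"type":"object","properties":{"deltas":{"type":"array","items":{"type":"object","properties":{"slide":{"type":"array","items":{"type":"number"}},"dr":{"type":"array","items":{"type":"number"}},"hand":{"type":"number"}}}},"force":{"type":"number"}},"required":["deltas"]}

```bash
mkdir -p pics; ls
python3 - <<'E'
from station import env
import cv2
print(env.hold_point_z); o=env.get_obs()
for k,v in o.items(): print(k,v)
for n in("scene","top"):
    f=env.grab_frame(n); cv2.imwrite(f"pics/{n}0.png",f["img"]); print(n,f["K"].tolist(),f["rvec"],f["tvec"])
E
```

```text
pics
0.0187
clock 0.0
joint_pos [-1.39821017  0.41190443 -0.01273759  1.59700981  0.00559776  1.13430116
 -0.08225286]
dq [ 0.00110603  0.00124903 -0.00122832 -0.00122216 -0.0014293   0.00158378
  0.00108152]
tau [ 8.02941686e-04 -5.87972689e+01  6.42127320e-01 -2.91060305e+01
 -5.38587430e-02  1.85559515e-02  1.50365327e-04]
tool_pos [0.14894854 0.60648478 0.22182014]
eef_rot [[-9.71149408e-01  2.38471692e-01 -2.80456878e-04]
 [ 2.38471836e-01  9.71148157e-01 -1.56220361e-03]
 [-1.00176159e-04 -1.58401418e-03 -9.99998740e-01]]
force [0.01107186 0.86426867 0.53952235]
wrist_torque [0.04003132 0.00464444 0.0133775 ]
opening 0.08783051752769296
scene [[426.709497997253, 0.0, 249.6638926244468], [0.0, 426.709497997253, 200.33614540239424], [0.0, 0.0, 1.0]] [ 2.34439741  0.80133823 -0.29468557] [-0.42150903 -0.19686619  1.39715422]
top [[352.1556046045851, 0.0, 252.38719763489786], [0.0, 352.1556046045851, 191.0140503911109], [0.0, 0.0, 1.0]] [ 2.09548214 -2.13921188  0.20730969] [0.0173393  0.53459541 0.94861866]
```

View pics/scene0.png

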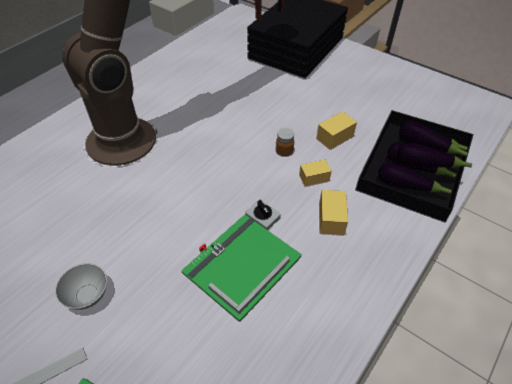

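View pics/top0.png

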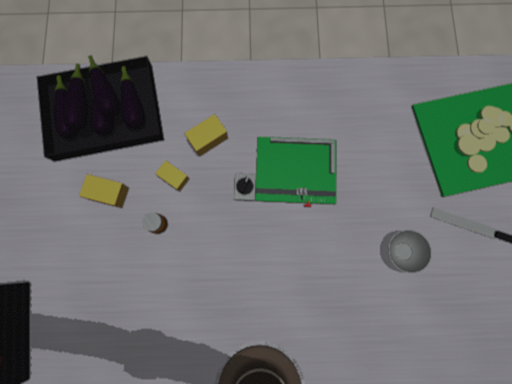

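```bash
cat > h.py <<'E'
from station import env
import cv2, numpy as np
def proj(f,P): return cv2.projectPoints(np.array(P,float).reshape(-1,1,3),f["rvec"],f["tvec"],f["K"],None)[0].reshape(-1,2)
def unproj(f,px,z):
    R=cv2.Rodrigues(f["rvec"])[0]; C=-R.T@f["tvec"]
    d=R.T@np.linalg.inv(f["K"])@np.array([px[0],px[1],1.]); return C+d*(z-C[2])/d[2]
def crop(f,x,y,w,h,s,name):
    cv2.imwrite("pics/"+name,cv2.resize(f["img"][y:y+h,x:x+w],None,fx=s,fy=s,interpolation=cv2.INTER_CUBIC))
E
python3 - <<'E'
from h import *
f=env.grab_frame("top"); print(proj(f,[env.get_obs()["tool_pos"],[0,0,0],[.149,.607,.5]]))
crop(f,225,125,125,90,6,"t1.png"); crop(f,70,110,170,130,4,"t2.png")
s=env.grab_frame("scene"); print(proj(s,[env.get_obs()["tool_pos"],[0,0,0]]))
crop(s,175,185,135,135,5,"s1.png");crop(s,265,100,100,140,4,"s2.png")
for p in[(172,175),(206,134),(102,190)]: print(unproj(f,p,.048))
E
```

```text
[[ -22.47041078  356.81582042]
 [ 258.82406463  389.47184696]
 [-177.35542307  410.38037691]]
[[269.16898327  14.64840363]
 [120.92942402 140.21059192]]
[0.58776167 0.23725517 0.048     ]
[0.71033948 0.139794   0.048     ]
[0.54778244 0.43671737 0.048     ]
```

View pics/t1.png

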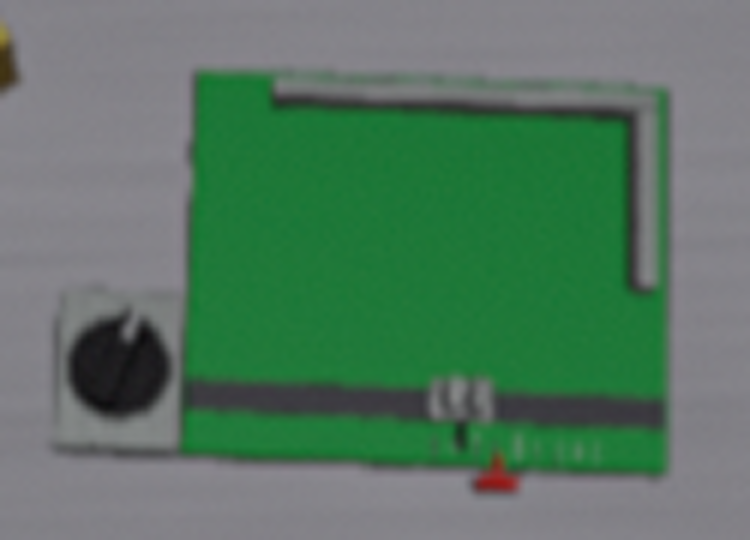

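View pics/t2.png

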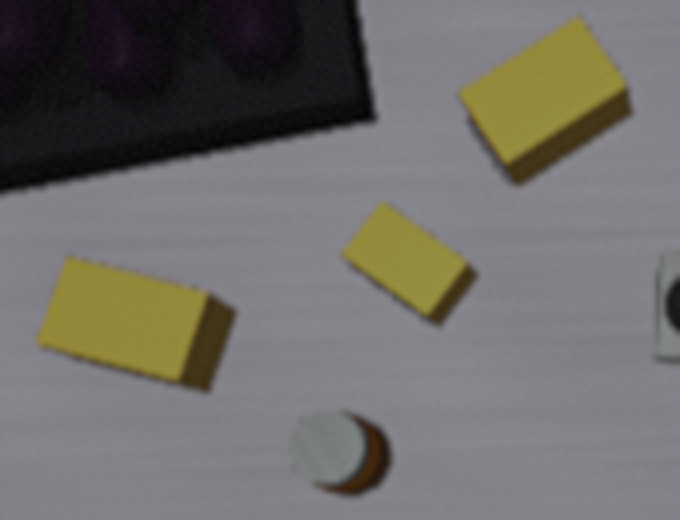

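View pics/s1.png

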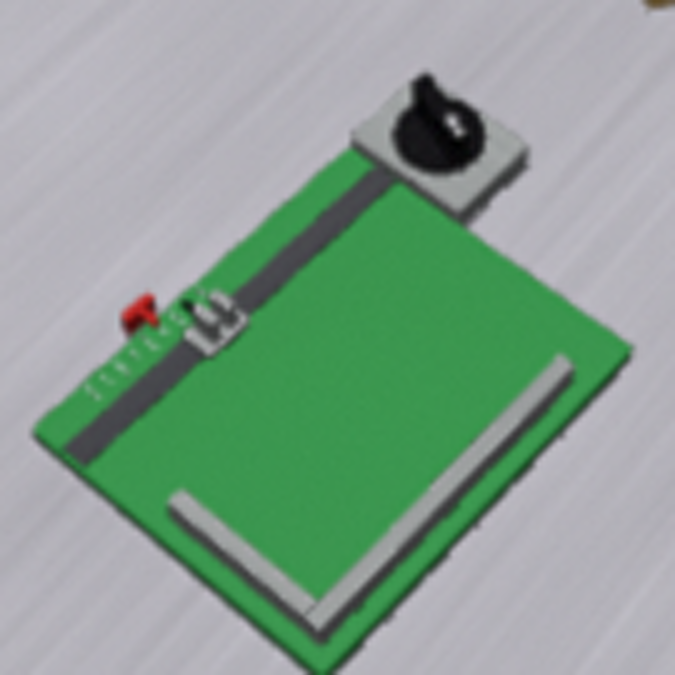

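View pics/s2.png

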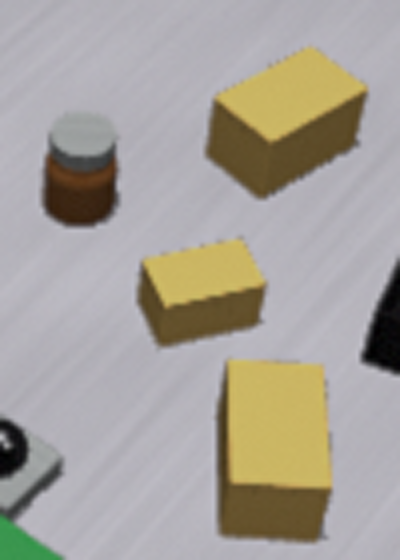

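```bash
cat > fit.py <<'E'
from h import *
from scipy.optimize import least_squares
T=lambda x,y:(225+x/6-.4,125+y/6-.4)
S=lambda x,y:(175+x/5-.4,185+y/5-.4)
t=env.grab_frame("top"); s=env.grab_frame("scene")
B=[(.1,.12,.014),(.1,-.12,.014),(-.1,-.12,.014),(-.1,.12,.014),(.08,-.1,.034),(.08,.08,.034)]
tp=[T(195,72),T(668,88),T(665,474),T(183,452),T(629,112),T(274,98)]
sp=[S(632,350),S(322,675),S(36,432),S(352,147)]
W=lambda p,b:np.c_[np.array(b)[:,:2]@np.array([[np.cos(p[2]),np.sin(p[2])],[-np.sin(p[2]),np.cos(p[2])]])+p[:2],np.array(b)[:,2]]
def pose():
    r=lambda p:np.r_[(proj(t,W(p,B))-tp).ravel(),(proj(s,W(p,B[:4]))-sp).ravel()]
    o=least_squares(r,[.6,-.1,0]); print(o.x,np.degrees(o.x[2])); print(r(o.x).reshape(-1,2).round(2).tolist()); return o.x
def inb(p,w): c,q=np.cos(p[2]),np.sin(p[2]); d=np.array(w[:2])-p[:2]; return np.array([c*d[0]+q*d[1],-q*d[0]+c*d[1]])
if __name__=="__main__":
    p=pose()
    print("ptr",inb(p,unproj(t,T(460,445),.02))," mark",inb(p,unproj(t,T(497,462),.016)))
    print("S ptr",inb(p,unproj(s,S(185,303),.02))," mark",inb(p,unproj(s,S(150,318),.016)))
    print("knob",inb(p,unproj(t,T(120,366),.028)), W(p,[(-.06,.151,.04)]))
    print("notch",inb(p,unproj(t,T(132,320),.052)))
    C=lambda x,y:(70+x/4-.4,110+y/4-.4)
    for q in([(384,202),(470,268),(432,316),(342,254)],[(67,257),(210,292),(180,381),(38,343)]):
        P=np.array([unproj(t,C(*a),.048) for a in q]); print(P.mean(0),[np.linalg.norm(P[i]-P[i-1]).round(4) for i in range(4)],np.degrees(np.arctan2(*(P[0]-P[1]+P[3]-P[2])[1::-1])))
    D=lambda x,y:(265+x/4-.4,100+y/4-.4)
    P=np.array([unproj(s,D(*a),.048) for a in [(142,262),(240,239),(266,284),(166,306)]]);print(P.mean(0),[np.linalg.norm(P[i]-P[i-1]).round(4) for i in range(4)])
    for i in range(4):print(P[i])
E
python3 fit.py
```

```text
[ 0.60651256 -0.12466568 -0.06364077] -3.6463476723409958
[[-0.11, -0.79], [-0.12, -0.3], [0.57, 0.24], [-0.88, 0.45], [1.2, -0.47], [-0.08, -0.56], [1.07, -0.82], [0.3, 0.65], [-1.31, -0.81], [-0.62, -0.74]]
ptr [-0.09034772 -0.01726713]  mark [-0.09727972 -0.0359706 ]
S ptr [-0.09083037 -0.01776251]  mark [-0.10005419 -0.03472629]
knob [-0.05978165  0.14988654] [[0.55623729 0.02984451 0.04      ]]
notch [-0.04221427  0.14438012]
[0.58916918 0.23926331 0.048     ] [np.float64(0.0483), np.float64(0.0812), np.float64(0.0438), np.float64(0.0811)] 52.905887905912586
[0.55055785 0.44115762 0.048     ] [np.float64(0.0649), np.float64(0.1085), np.float64(0.0668), np.float64(0.1072)] 74.47621138334242
[0.59155057 0.23985221 0.048     ] [np.float64(0.0461), np.float64(0.0781), np.float64(0.048), np.float64(0.0773)]
[0.55001519 0.22128211 0.048     ]
[0.59456766 0.28540988 0.048     ]
[0.63363072 0.25756506 0.048     ]
[0.5879887  0.19515179 0.048     ]
```

Candidates for the cheese in the top view are the yellow blocks at (172,175), (206,134) and (102,190). The first measures about 80×47 mm and the last about 107×66 mm, so (172,175) is the smallest and the one I want. The crops show it clearly, with the jar at about (155,222). The pointer needs about 18 mm more travel, which is about 51° clockwise. The bar is at about 20° now. I'll move to the knob first.

Request:
move_arm(deltas=[{"slide": [2.8,-3.9,0],"dr": [0,0,-2],"hand": 0.6},{"slide": [2.8,-3.9,0],"dr": [0,0,-2],"hand": 0.6},{"slide": [2.8,-3.9,0],"dr": [0,0,-2],"hand": 0.6},{"slide": [2.8,-3.9,0],"dr": [0,0,-2],"hand": 0.6},{"slide": [2.8,-3.9,0],"dr": [0,0,-2],"hand": 0.6},{"slide": [2.8,-3.9,0],"dr": [0,0,0],"hand": 0.6},{"slide": [2.8,-3.9,0],"dr": [0,0,0],"hand": 0.6},{"slide": [2.8,-3.9,0],"dr": [0,0,0],"hand": 0.6}])

```text
clock: 1.1
tool_pos: [0.3724, 0.288, 0.2215]
eef_rot: [[-0.917, 0.398, -0.002], [0.398, 0.917, 0.004], [0.003, 0.003, -1.0]]
force: [0.3, 0.9, 1.0]
opening: 0.0528
```

Request:
move_arm(deltas=[{"slide": [2.7,-3.8,-1],"hand": 0.6},{"slide": [2.7,-3.8,-1],"hand": 0.6},{"slide": [2.7,-3.8,-1],"hand": 0.6},{"slide": [2.7,-3.8,-1],"hand": 0.6},{"slide": [2.7,-3.8,-1],"hand": 0.6},{"slide": [2.7,-3.8,-1],"hand": 0.6},{"slide": [1.8,-2.5,-1],"hand": 0.6},{"slide": [0,0,0],"hand": 0.6}])

```text
validation failed for argument at $.de...
```

Run:
```python
from h import *
f=env.grab_frame("scene");crop(f,175,135,160,160,4,"s3.png");o=env.get_obs();print(o["tool_pos"],o["eef_rot"][:,1],o["joint_pos"])
f=env.grab_frame("top");crop(f,200,125,150,110,5,"t3.png")
```

```text
[0.37730898 0.28047565 0.2216872 ] [4.06166132e-01 9.13799017e-01 6.55322074e-04] [-0.92755364  0.14189643  0.20724974  1.97047502 -0.0341865   1.03186247
  0.4477454 ]
```

View pics/s3.png

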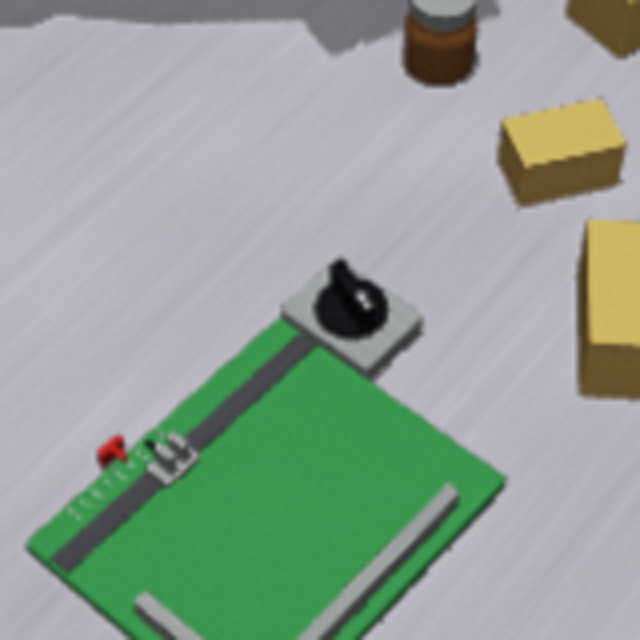

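Request:
move_arm(deltas=[{"slide": [2.7,-3.8,-1],"dr": [0,0,0],"hand": 0.6},{"slide": [2.7,-3.8,-1],"dr": [0,0,0],"hand": 0.6},{"slide": [2.7,-3.8,-1],"dr": [0,0,0],"hand": 0.6},{"slide": [2.7,-3.8,-1],"dr": [0,0,0],"hand": 0.6},{"slide": [2.7,-3.8,-1],"dr": [0,0,0],"hand": 0.6},{"slide": [2.7,-3.8,-1],"dr": [0,0,0],"hand": 0.6},{"slide": [1.8,-2.5,-1],"dr": [0,0,0],"hand": 0.6},{"slide": [0,0,0],"dr": [0,0,0],"hand": 0.6}])

```text
clock: 2.0
tool_pos: [0.5585, 0.0276, 0.1518]
eef_rot: [[-0.915, 0.403, 0.005], [0.403, 0.915, 0.006], [-0.002, 0.007, -1.0]]
force: [0.5, 0.4, 0.1]
opening: 0.0533
```

Run:
```python
from h import *
f=env.grab_frame("scene");crop(f,175,135,160,160,4,"s4.png");o=env.get_obs();print(o["tool_pos"],o["eef_rot"][:,1],o["joint_pos"])
f=env.grab_frame("top");crop(f,200,125,150,110,5,"t4.png")
```

```text
[0.55776067 0.02965233 0.15216005] [0.40145383 0.91584286 0.00816518] [-0.42731142  0.38015432  0.37514685  1.86343484 -0.1793755   0.92492516
  1.18894118]
```

View pics/s4.png

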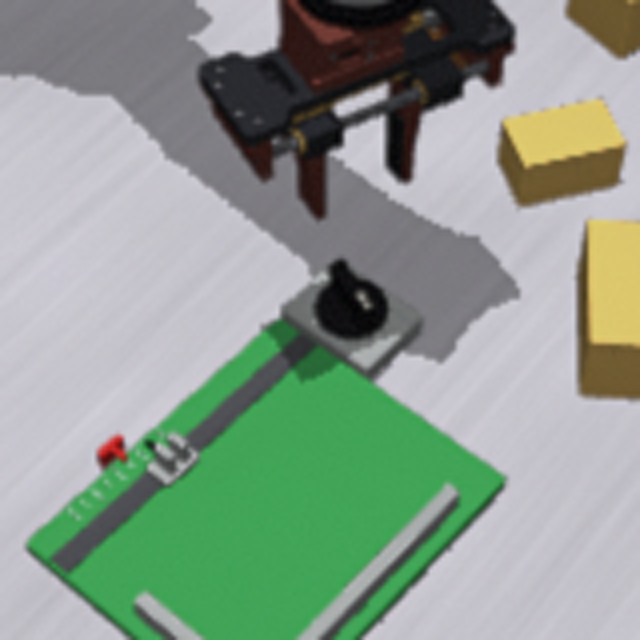

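Request:
move_arm(deltas=[{"slide": [-0.15,0,-3],"dr": [0,0,0],"hand": 0.6},{"slide": [0,0,-3],"dr": [0,0,0],"hand": 0.6},{"slide": [0,0,-3],"dr": [0,0,0],"hand": 0.6},{"slide": [0,0,-1.5],"dr": [0,0,0],"hand": 0.6},{"slide": [0,0,0],"dr": [0,0,0],"hand": 0.6},{"slide": [0,0,0],"dr": [0,0,0],"hand": 0.6}])

```text
clock: 2.7
tool_pos: [0.5537, 0.0459, 0.0483]
eef_rot: [[-0.923, 0.386, 0.008], [0.386, 0.922, 0.016], [-0.001, 0.018, -1.0]]
force: [-0.5, 0.4, 0.3]
opening: 0.0525
```

Run:
```python
from h import *
f=env.grab_frame("scene");crop(f,195,135,120,120,5,"s5.png");o=env.get_obs();print(o["tool_pos"],o["eef_rot"][:,1],o["force"])
```

```text
[0.55382076 0.04611625 0.04846569] [0.38557233 0.92248956 0.01862767] [-0.19193566 -0.28097719 -0.03020675]
```

View pics/s5.png

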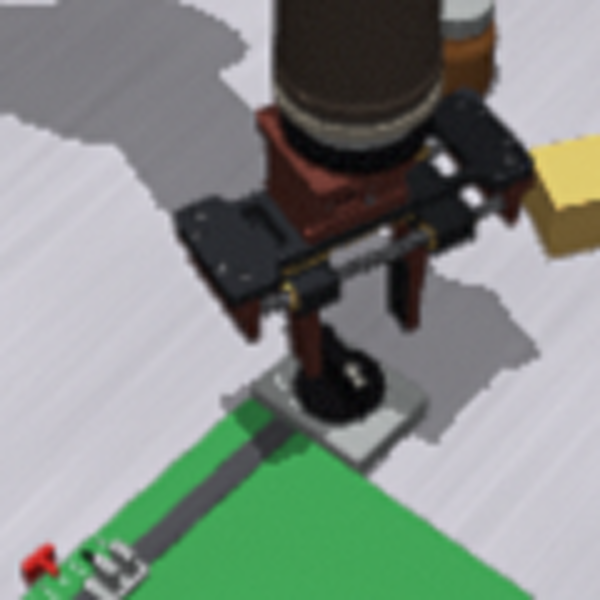

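Request:
move_arm(deltas=[{"slide": [0.2,-1.4,0],"dr": [-1,0,0],"hand": 0.6},{"slide": [0,0,0],"dr": [0,0,0],"hand": 0.6},{"slide": [0,0,0],"dr": [0,0,0],"hand": 0.6}])

```text
clock: 3.05
tool_pos: [0.5576, 0.0321, 0.0516]
eef_rot: [[-0.923, 0.384, 0.013], [0.384, 0.923, -0.001], [-0.012, 0.004, -1.0]]
force: [-0.2, 0.3, 0.4]
opening: 0.0526
```

Request:
move_arm(deltas=[{"slide": [-0.1,-0.3,-1],"dr": [0,0,-0.5],"hand": 0.6},{"slide": [0,0,-0.8],"dr": [0,0,0],"hand": 0.6},{"slide": [0,0,0],"dr": [0,0,0],"hand": 0.6}])

```text
clock: 3.35
tool_pos: [0.5571, 0.0286, 0.0329]
eef_rot: [[-0.919, 0.394, 0.015], [0.394, 0.919, -0.001], [-0.014, 0.005, -1.0]]
force: [-0.3, 0.3, 0.3]
opening: 0.0525
```

Request:
move_arm(deltas=[{"slide": [-0.1,0.1,0],"dr": [0,-0.8,0],"hand": 0.6},{"slide": [0,0,0],"dr": [0,0,0],"hand": 0},{"slide": [0,0,0],"dr": [0,0,0],"hand": 0},{"slide": [0,0,0],"dr": [0,0,0],"hand": 0},{"slide": [0,0,0],"dr": [0,0,0],"hand": 0},{"slide": [0,0,0],"dr": [0,0,0],"hand": 0}], force=15)

```text
clock: 3.95
tool_pos: [0.5557, 0.0296, 0.0325]
eef_rot: [[-0.919, 0.394, 0.029], [0.394, 0.919, -0.001], [-0.027, 0.011, -1.0]]
force: [0.4, 0.4, 0.3]
opening: 0.016
```

Run:
```python
from h import *
f=env.grab_frame("scene");crop(f,195,135,120,120,5,"s6.png");o=env.get_obs();print(o["tool_pos"],o["eef_rot"],o["force"],o["opening"],o["wrist_torque"])
```

```text
[0.55595515 0.03020996 0.03262137] [[-9.18701287e-01  3.93852683e-01  2.94620077e-02]
 [ 3.94021316e-01  9.19101297e-01 -8.89973009e-05]
 [-2.71136213e-02  1.15268971e-02 -9.99565897e-01]] [ 2.70891746 12.31540038 -1.06077443] 0.012328068635630896 [ 2.66843881 -0.36807065  0.0954173 ]
```

View pics/s6.png

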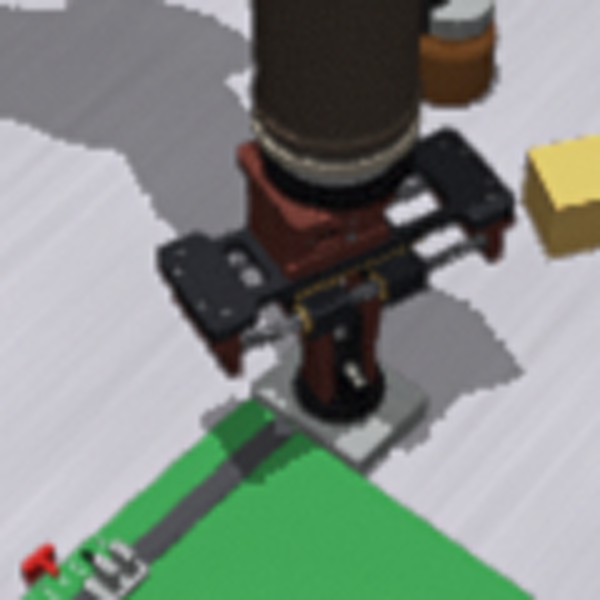

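Request:
move_arm(deltas=[{"slide": [0,0,0],"dr": [0,1.6,-4],"hand": 0},{"slide": [0,0,0],"dr": [0,0,-6],"hand": 0},{"slide": [0,0,0],"dr": [0,0,-6],"hand": 0},{"slide": [0,0,0],"dr": [0,0,-6],"hand": 0}])

```text
clock: 4.4
tool_pos: [0.5557, 0.0307, 0.0327]
eef_rot: [[-0.697, 0.717, -0.0], [0.717, 0.697, -0.001], [-0.0, -0.001, -1.0]]
force: [-0.6, 0.6, -1.2]
opening: 0.0119
```

Tool y is now at 44.2°, so about 28° remain.

Request:
move_arm(deltas=[{"slide": [0,0,0],"dr": [0,0,-6],"hand": 0},{"slide": [0,0,0],"dr": [0,0,-6],"hand": 0},{"slide": [0,0,0],"dr": [0,0,-6],"hand": 0},{"slide": [0,0,0],"dr": [0,0,-5],"hand": 0},{"slide": [0,0,0],"dr": [0,0,0],"hand": 0}])

```text
clock: 4.9
tool_pos: [0.5558, 0.0307, 0.0326]
eef_rot: [[-0.345, 0.939, -0.0], [0.939, 0.345, -0.001], [-0.001, -0.001, -1.0]]
force: [-1.3, -0.6, 0.8]
opening: 0.0122
```

Run:
```python
from h import *
f=env.grab_frame("scene");crop(f,185,230,60,50,10,"s7.png");o=env.get_obs();R=o["eef_rot"];print(o["tool_pos"],np.degrees(np.arctan2(R[1,1],R[0,1])),o["force"],o["opening"])
f=env.grab_frame("top");crop(f,285,175,40,40,14,"t7.png")
```

```text
[0.55578961 0.03074003 0.03263177] 20.321542773282726 [ 0.30881264 -0.1676819   0.6457048 ] 0.011995259968471337
```

View pics/s7.png

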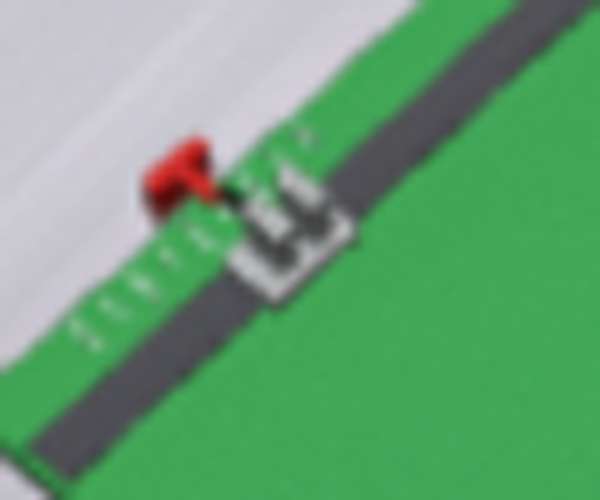

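View pics/t7.png

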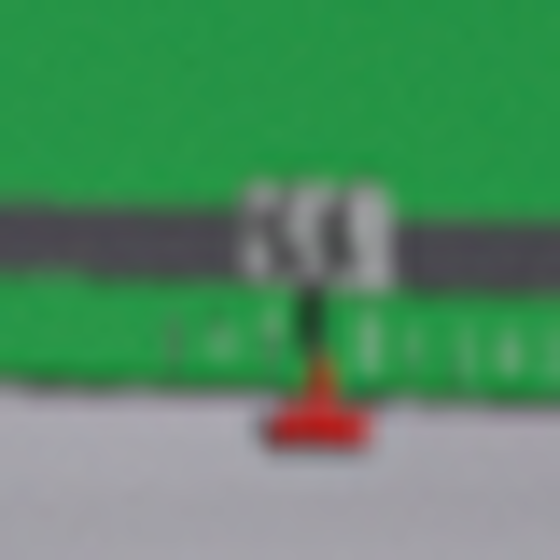

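```bash
cat > al.py <<'E'
from fit import *
import sys
p=pose() if 0 else np.array([0.60651256,-0.12466568,-0.06364077])
for n,f in(("top",t),("scene",s)):
    # rectify the board near edge: 0.2 mm/px, board x -0.115..-0.06, y -0.075..0.0 ; z=.016
    M=[];D=[(-.12,.01),(-.05,.01),(-.05,-.08),(-.12,-.08)]
    src=proj(f,W(p,[(a,b,.017) for a,b in D])).astype(np.float32)
    dst=np.float32([[(.01-b)*8000,(-.05-a)*8000] for a,b in D])
    im=cv2.warpPerspective(f["img"],cv2.getPerspectiveTransform(src,dst),(720,560),flags=cv2.INTER_CUBIC)
    cv2.imwrite(f"pics/r{n}{sys.argv[1]}.png",im)
    g=im.astype(float); red=np.clip(g[:,:,2]-np.maximum(g[:,:,1],g[:,:,0])-25,0,None)
    for x0 in range(-118,-70,3):
        r=slice(int((-50-x0-3)*8),int((-50-x0)*8)); 
        w=red[r].sum(0); d=np.clip(70-im[r].max(2).astype(float),0,None).sum(0)
        c=lambda w:(10-(w*np.arange(720)).sum()/w.sum()/8 if w.sum()>200 else np.nan)
        print(n,x0,"red %.2f dark %.2f"%(c(w),c(d)))
E
python3 al.py 1
```

```text
top -118 red nan dark nan
top -115 red -35.88 dark nan
top -112 red -35.74 dark nan
top -109 red -36.05 dark nan
top -106 red -36.28 dark nan
top -103 red -35.62 dark nan
top -100 red -35.95 dark nan
top -97 red -35.97 dark nan
top -94 red nan dark nan
top -91 red nan dark nan
top -88 red nan dark nan
top -85 red nan dark nan
top -82 red nan dark nan
top -79 red nan dark nan
top -76 red nan dark nan
top -73 red nan dark nan
scene -118 red nan dark nan
scene -115 red -35.08 dark nan
scene -112 red -34.73 dark nan
scene -109 red -35.22 dark nan
scene -106 red -36.77 dark nan
scene -103 red -35.92 dark nan
scene -100 red -34.63 dark nan
scene -97 red -35.07 dark nan
scene -94 red -34.69 dark -32.43
scene -91 red nan dark -32.38
scene -88 red nan dark nan
scene -85 red nan dark nan
scene -82 red nan dark nan
scene -79 red nan dark nan
scene -76 red nan dark nan
scene -73 red nan dark -32.44
```

View pics/rtop1.png

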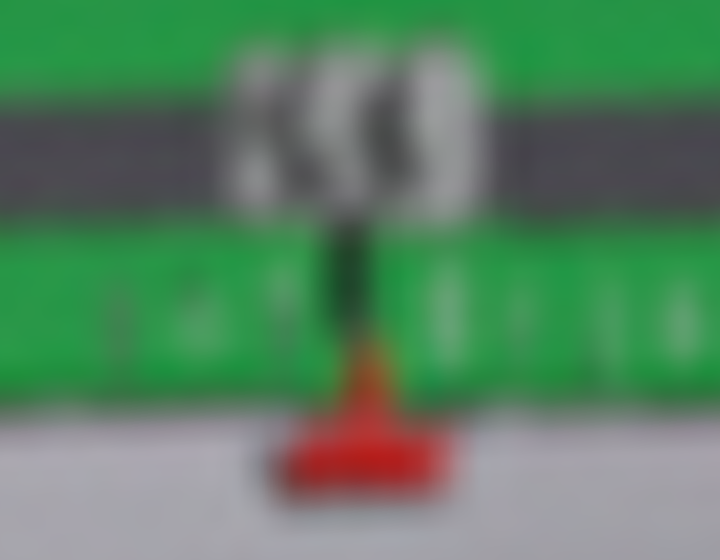

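View pics/rscene1.png

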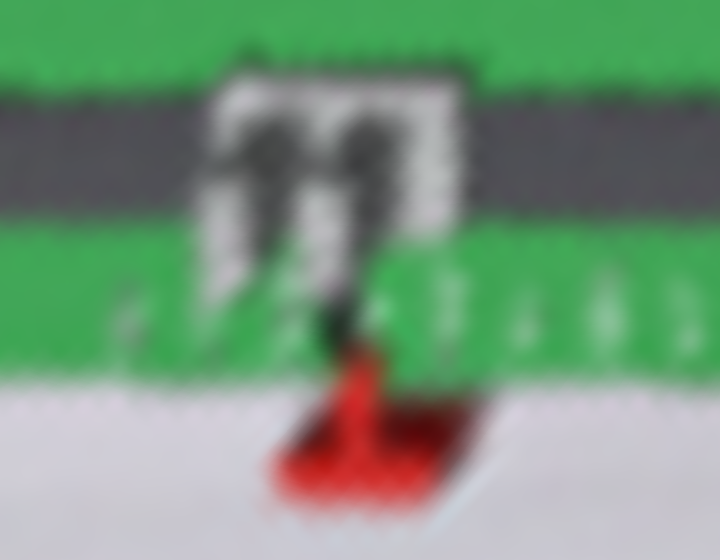

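Request:
move_arm(deltas=[{"slide": [0,0,0],"dr": [0,0,-4],"hand": 0},{"slide": [0,0,0],"dr": [0,0,-1.8],"hand": 0},{"slide": [0,0,0],"dr": [0,0,0],"hand": 0}])

```text
clock: 5.4
tool_pos: [0.5558, 0.0307, 0.0326]
eef_rot: [[-0.252, 0.968, -0.0], [0.968, 0.252, -0.0], [-0.0, -0.0, -1.0]]
force: [-0.7, -0.0, 0.1]
opening: 0.0119
```

```bash
python3 al.py 2 | grep -v "nan dark nan"
```

```text
top -115 red -35.54 dark nan
top -112 red -35.76 dark nan
top -109 red -36.05 dark nan
top -106 red -36.30 dark nan
top -103 red -35.65 dark nan
top -100 red -35.92 dark nan
top -97 red -35.97 dark nan
top -85 red nan dark -35.60
top -82 red nan dark -35.82
scene -115 red -35.14 dark nan
scene -112 red -34.74 dark nan
scene -109 red -35.21 dark nan
scene -106 red -36.75 dark nan
scene -103 red -35.88 dark nan
scene -100 red -34.64 dark nan
scene -97 red -35.11 dark nan
scene -94 red nan dark -34.43
scene -91 red nan dark -34.42
```

View pics/rtop2.png

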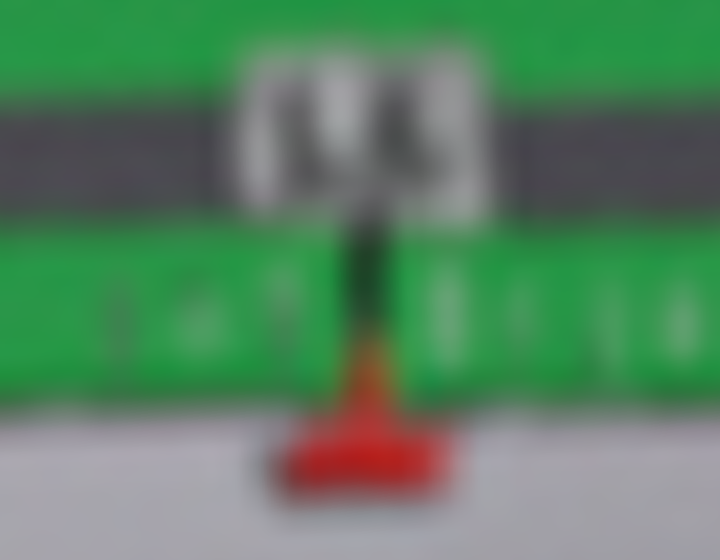

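View pics/rscene2.png

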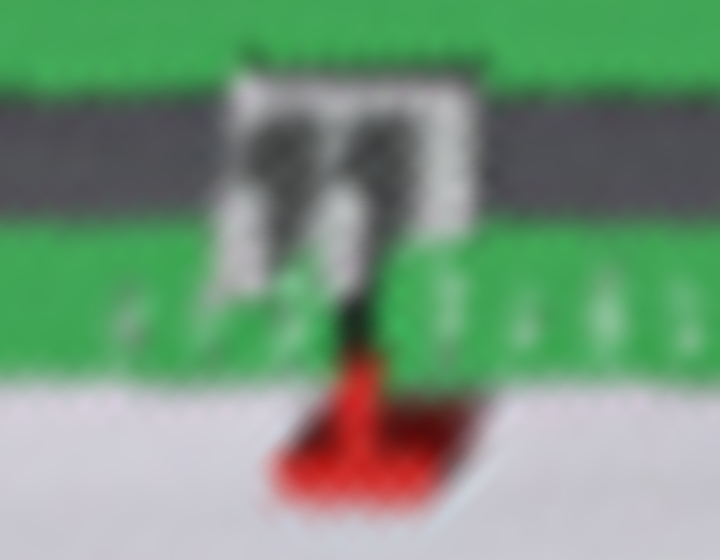

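Request:
move_arm(deltas=[{"slide": [0,0,0],"dr": [0,0,-0.7],"hand": 0},{"slide": [0,0,0],"dr": [0,0,0],"hand": 0},{"slide": [0,0,0],"dr": [0,0,0],"hand": 0.6},{"slide": [0,0,0],"dr": [0,0,0],"hand": 0.6},{"slide": [0,0,0],"dr": [0,0,0],"hand": 0.6},{"slide": [0,0,0],"dr": [0,0,0],"hand": 0.6}])

```text
clock: 6.1
tool_pos: [0.556, 0.0308, 0.0328]
eef_rot: [[-0.243, 0.97, -0.0], [0.97, 0.243, 0.0], [0.0, -0.0, -1.0]]
force: [1.0, -0.3, -0.2]
opening: 0.0405
```

Request:
move_arm(deltas=[{"slide": [0,0,1],"dr": [0,0,0],"hand": 0.7},{"slide": [0,0,2],"dr": [0,0,0],"hand": 0.7},{"slide": [0,0,4],"dr": [0,0,0],"hand": 0.8},{"slide": [0,0,4],"dr": [0,0,0],"hand": 0.8},{"slide": [0,0,0],"dr": [0,0,0],"hand": 0.8}])

```text
clock: 6.6
tool_pos: [0.5548, 0.0297, 0.148]
eef_rot: [[-0.242, 0.97, -0.002], [0.97, 0.242, -0.001], [-0.0, -0.003, -1.0]]
force: [-0.1, 0.7, 0.6]
opening: 0.0704
```

```bash
python3 al.py 3 | grep -v "nan dark nan"
python3 - <<'E'
from h import *
o=env.get_obs();R=o["eef_rot"];print(o["clock"],o["tool_pos"],np.degrees(np.arctan2(R[1,1],R[0,1])),R[:,2],o["joint_pos"])
f=env.grab_frame("top");crop(f,130,125,130,110,5,"t8.png")
C=lambda x,y:(70+x/4-.4,110+y/4-.4)
print("jar top",unproj(f,C(330,448),.075))
E
```

```text
top -115 red -35.35 dark nan
top -112 red -35.73 dark nan
top -109 red -36.09 dark nan
top -106 red -36.28 dark nan
top -103 red -35.65 dark nan
top -100 red -35.97 dark nan
top -97 red -35.99 dark nan
scene -115 red -35.16 dark nan
scene -112 red -34.75 dark nan
scene -109 red -35.24 dark nan
scene -106 red -36.70 dark nan
scene -103 red -35.89 dark nan
scene -100 red -34.65 dark nan
scene -97 red -35.12 dark nan
scene -94 red -34.91 dark -34.72
scene -91 red nan dark -34.79
scene -88 red nan dark -35.08
scene -76 red nan dark -38.17
scene -73 red nan dark -37.76
6.7 [0.55256363 0.03033257 0.1441763 ] 14.028351713703257 [-0.00752505 -0.00163637 -0.99997035] [-0.6562272   0.43757025  0.67922236  1.88646261 -0.33377388  0.9411322
  0.42354697]
jar top [0.45090239 0.2822157  0.075     ]
```

View pics/t8.png

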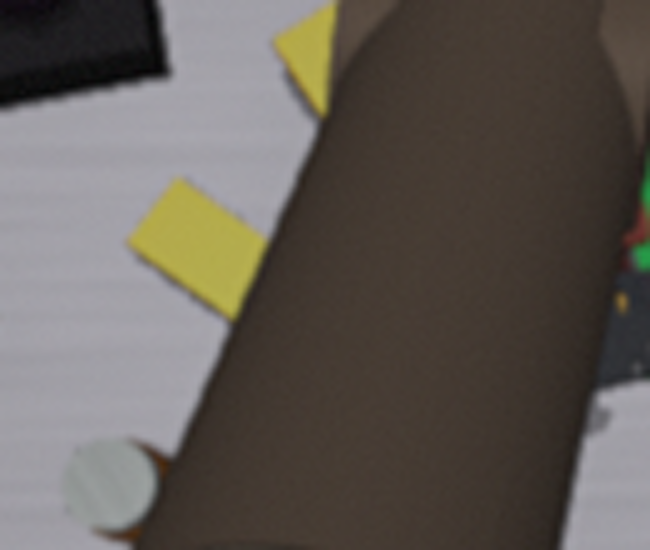

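View pics/rtop3.png

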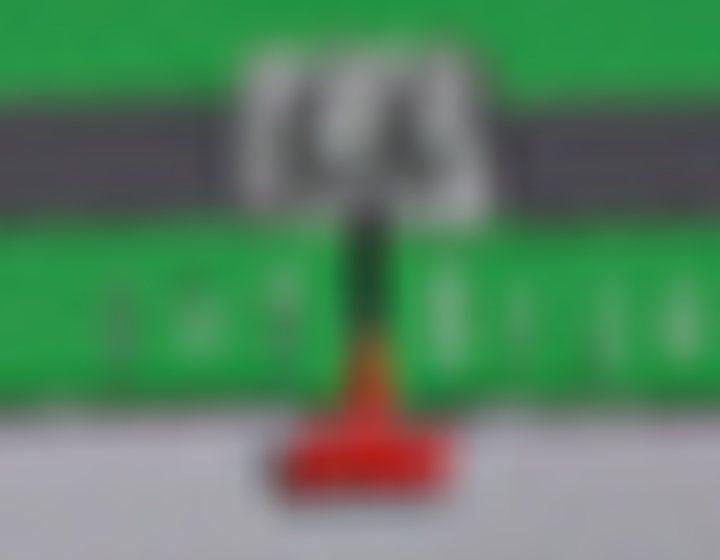

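Request:
move_arm(deltas=[{"slide": [0.4,2.6,0],"dr": [0,0,-6.5],"hand": 0.8},{"slide": [0.4,2.6,0],"dr": [0,0,-6.5],"hand": 0.8},{"slide": [0.4,2.6,0],"dr": [0,0,-6.5],"hand": 0.8},{"slide": [0.5,2.6,0],"dr": [0,0,-6.5],"hand": 0.8},{"slide": [0.5,2.6,0],"dr": [0,0,-6.5],"hand": 0.8},{"slide": [0.5,2.6,0],"dr": [0,0,-6.5],"hand": 0.8},{"slide": [0.5,2.6,0],"dr": [0,0,-6.5],"hand": 0.8},{"slide": [0.5,2.7,0],"dr": [0,0,-5],"hand": 0.8}])

```text
clock: 7.55
tool_pos: [0.5824, 0.2398, 0.1321]
eef_rot: [[0.629, 0.777, -0.025], [0.777, -0.629, 0.004], [-0.013, -0.022, -1.0]]
force: [0.3, 1.0, -0.7]
opening: 0.0699
```

```bash
cat > st.py <<'E'
from h import *
o=env.get_obs();R=o["eef_rot"];print(o["clock"],o["tool_pos"].round(4),"yaw",np.degrees(np.arctan2(R[1,1],R[0,1])).round(2),"z",R[:,2].round(4),"F",o["force"].round(1),o["opening"].round(4),o["joint_pos"].round(2))
E
python3 st.py
python3 - <<'E'
from h import *
f=env.grab_frame("scene");crop(f,255,90,110,130,4.5,"s9.png")
E
```

```text
Traceback (most recent call last):
  File "st.py", line 2, in <module>
    o=env.get_obs();R=o["eef_rot"];print(o["clock"],o["tool_pos"].round(4),"yaw",np.degrees(np.arctan2(R[1,1],R[0,1])).round(2),"z",R[:,2].round(4),"F",o["force"].round(1),o["opening"].round(4),o["joint_pos"].round(2))
                                                                                                                                                                            ^^^^^^^^^^^^^^^^^^
AttributeError: 'float' object has no attribute 'round'
```

View pics/s9.png

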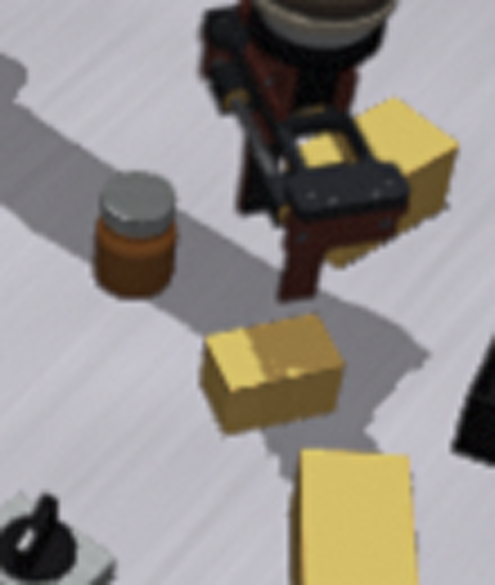

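Request:
move_arm(deltas=[{"slide": [0.6,0,-2],"dr": [0,-1.3,2.4],"hand": 0.8},{"slide": [0,0,-2],"dr": [0,0,0],"hand": 0.8},{"slide": [0,0,-1],"dr": [0,0,0],"hand": 0.8},{"slide": [0,0,0],"dr": [0,0,0],"hand": 0.8}])

```text
clock: 8.0
tool_pos: [0.585, 0.2477, 0.0733]
eef_rot: [[0.59, 0.807, -0.01], [0.807, -0.59, -0.0], [-0.006, -0.008, -1.0]]
force: [0.8, 0.0, -0.3]
opening: 0.0704
```

```bash
sed -i 's/o\["opening"\].round(4)/round(o["opening"],4)/' st.py; python3 st.py
```

```text
8.0 [0.585  0.2477 0.0733] yaw -36.16 z [-9.9e-03 -1.0e-04 -1.0e+00] F [ 0.8  0.  -0.3] 0.0704 [-1.    0.72  0.79  1.74 -0.61  0.96 -0.59]
```

Request:
move_arm(deltas=[{"slide": [0.5,-0.8,0],"dr": [0,-0.5,0],"hand": 0.8},{"slide": [0,0,-1],"dr": [0,0,0],"hand": 0.8},{"slide": [0,0,-1],"dr": [0,0,0],"hand": 0.8},{"slide": [0,0,0],"dr": [0,0,0],"hand": 0.8}])

```text
clock: 8.4
tool_pos: [0.5912, 0.2374, 0.0528]
eef_rot: [[0.592, 0.806, 0.0], [0.806, -0.592, -0.0], [0.0, 0.001, -1.0]]
force: [-0.2, -0.4, -0.3]
opening: 0.0705
```

```bash
python3 st.py
python3 - <<'E'
from h import *
f=env.grab_frame("scene");crop(f,255,90,110,130,4.5,"s10.png")
E
```

```text
8.4 [0.5912 0.2374 0.0528] yaw -36.28 z [ 5.e-04 -3.e-04 -1.e+00] F [-0.2 -0.4 -0.3] 0.0705 [-0.97  0.74  0.78  1.75 -0.64  0.92 -0.56]
```

View pics/s10.png

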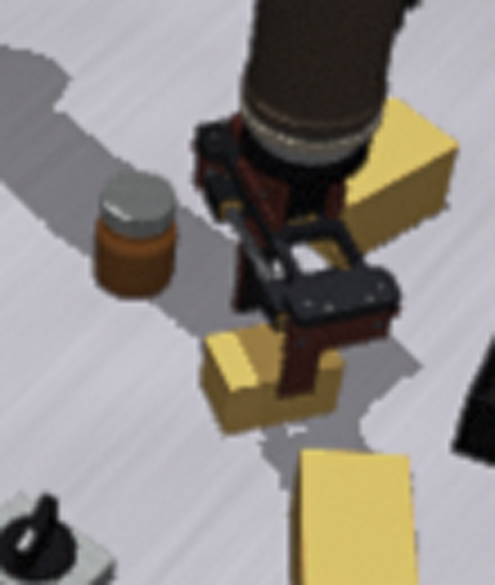

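Run:
```python
from h import *
f=env.grab_frame("scene")
c=np.array([.590,.2395]);a=np.radians(53.6);u=np.array([np.cos(a),np.sin(a)]);v=np.array([u[1],-u[0]])
P=[[*(c+i*.04*u+j*.025*v),z] for z in(.048,0) for i,j in((1,1),(1,-1),(-1,-1),(-1,1))]
im=cv2.resize(f["img"][90:220,255:365],None,fx=4.5,fy=4.5,interpolation=cv2.INTER_CUBIC)
for q in proj(f,P): cv2.circle(im,tuple(int(k) for k in ((q+.5-[255,90])*4.5)),3,(0,0,255),-1)
o=env.get_obs();t=o["tool_pos"];y=o["eef_rot"][:,1];x=o["eef_rot"][:,0]
for s in(1,-1):
  for w in (-.01,.01):
    q=proj(f,[t+s*.035*y+w*x])[0];cv2.circle(im,tuple(int(k) for k in ((q+.5-[255,90])*4.5)),3,(255,0,0),-1)
cv2.imwrite("pics/s11.png",im)
```

```text
(no output)
```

View pics/s11.png

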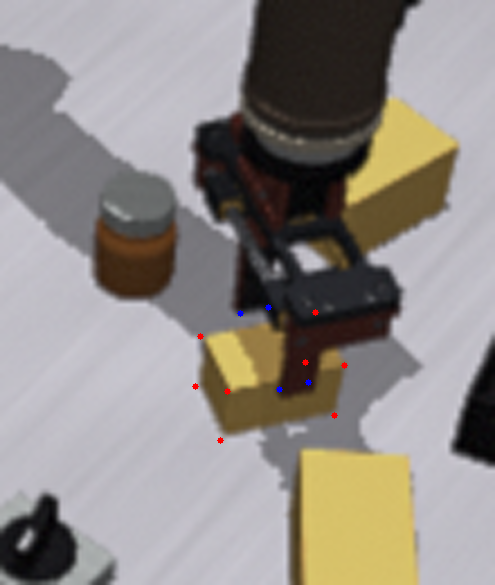

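Request:
move_arm(deltas=[{"slide": [0,0.1,-1.3],"dr": [0,0,0],"hand": 0.8},{"slide": [0,0,-1.2],"dr": [0,0,0],"hand": 0.8},{"slide": [0,0,0],"dr": [0,0,0],"hand": 0.8}])

```text
clock: 8.8
tool_pos: [0.5921, 0.2396, 0.0275]
eef_rot: [[0.591, 0.807, 0.003], [0.807, -0.591, 0.001], [0.003, 0.001, -1.0]]
force: [0.2, 0.4, 0.9]
opening: 0.0703
```

Request:
move_arm(deltas=[{"slide": [0,0,-0.2],"dr": [0,0,0],"hand": 0.8},{"slide": [0,0,0],"dr": [0,0,0],"hand": 0},{"slide": [0,0,0],"dr": [0,0,0],"hand": 0},{"slide": [0,0,0],"dr": [0,0,0],"hand": 0},{"slide": [0,0,0],"dr": [0,0,0],"hand": 0},{"slide": [0,0,0],"dr": [0,0,0],"hand": 0}], force=35)

```text
clock: 9.4
tool_pos: [0.5916, 0.2397, 0.0249]
eef_rot: [[0.591, 0.807, 0.002], [0.807, -0.591, 0.001], [0.002, 0.001, -1.0]]
force: [1.0, 1.0, -2.3]
opening: 0.0496
```

Request:
move_arm(deltas=[{"slide": [0,0,1],"dr": [0,0,0],"hand": 0},{"slide": [0,0,2],"dr": [0,0,0],"hand": 0},{"slide": [0,0,3],"dr": [0,0,0],"hand": 0},{"slide": [0,0,3],"dr": [0,0,0],"hand": 0},{"slide": [0,0,0],"dr": [0,0,0],"hand": 0}])

```text
clock: 9.9
tool_pos: [0.5907, 0.2383, 0.1192]
eef_rot: [[0.592, 0.806, 0.0], [0.806, -0.592, -0.001], [-0.001, 0.001, -1.0]]
force: [2.2, -0.4, -3.0]
opening: 0.05
```

```bash
python3 st.py
python3 - <<'E'
from h import *
f=env.grab_frame("scene");crop(f,225,50,140,150,4,"s12.png")
E
```

```text
9.9 [0.5907 0.2383 0.1192] yaw -36.28 z [ 0.e+00 -9.e-04 -1.e+00] F [ 2.2 -0.4 -3. ] 0.05 [-1.01  0.67  0.84  1.71 -0.57  1.03 -0.61]
```

View pics/s12.png

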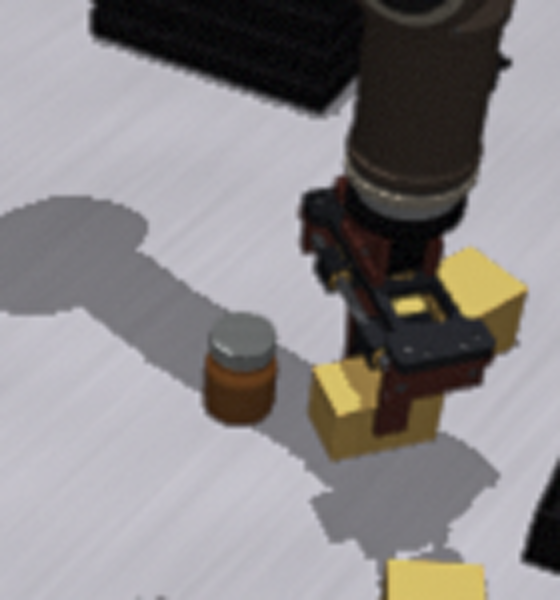

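Request:
move_arm(deltas=[{"slide": [0.4,-3.8,0.3],"dr": [0,0,4],"hand": 0},{"slide": [0.4,-4,0.3],"dr": [0,0,4],"hand": 0},{"slide": [0.4,-4,0],"dr": [0,0,4],"hand": 0},{"slide": [0.4,-4,0],"dr": [0,0,4],"hand": 0},{"slide": [0.4,-4,0],"dr": [0,0,4],"hand": 0},{"slide": [0.4,-4,0],"dr": [0,0,4],"hand": 0},{"slide": [0.4,-4,0],"dr": [0,0,4],"hand": 0},{"slide": [0.4,-3.8,0],"dr": [0,0,2],"hand": 0}])

```text
clock: 10.75
tool_pos: [0.6142, -0.0776, 0.1135]
eef_rot: [[0.071, 0.997, -0.014], [0.997, -0.071, -0.003], [-0.004, -0.014, -1.0]]
force: [1.4, 0.2, -2.5]
opening: 0.0501
```

```bash
python3 st.py
```

```text
10.75 [ 0.6142 -0.0776  0.1135] yaw -4.09 z [-0.0141 -0.0034 -0.9999] F [ 1.4  0.2 -2.5] 0.0501 [-0.43  0.6   0.69  1.74 -0.44  0.97  0.36]
```

Remaining is about (+0.023, −0.087) in x and y.

Request:
move_arm(deltas=[{"slide": [0.9,-3.5,0],"dr": [0,-0.8,0.4],"hand": 0},{"slide": [0.7,-3,0],"dr": [0,0,0],"hand": 0},{"slide": [0.4,-1.5,0],"dr": [0,0,0],"hand": 0},{"slide": [0,0,0],"dr": [0,0,0],"hand": 0},{"slide": [0,0,0],"dr": [0,0,0],"hand": 0}])

```text
clock: 11.25
tool_pos: [0.6292, -0.1682, 0.1074]
eef_rot: [[0.073, 0.997, -0.008], [0.997, -0.073, -0.005], [-0.005, -0.008, -1.0]]
force: [-0.3, -0.7, -2.8]
opening: 0.05
```

```bash
python3 st.py
python3 - <<'E'
from h import *
f=env.grab_frame("scene");crop(f,170,140,150,180,3.3,"s13.png")
f=env.grab_frame("top");crop(f,225,110,140,120,5,"t13.png")
E
```

```text
11.25 [ 0.6292 -0.1682  0.1074] yaw -4.19 z [-0.0083 -0.0047 -1.    ] F [-0.3 -0.7 -2.8] 0.05 [-0.26  0.65  0.68  1.67 -0.46  0.99  0.5 ]
```

View pics/s13.png

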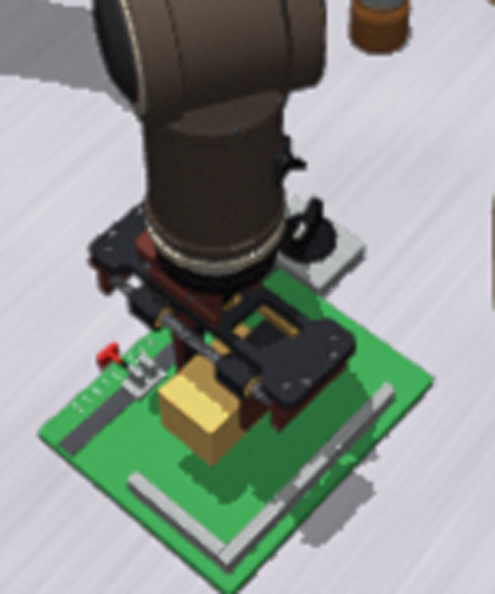

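View pics/t13.png

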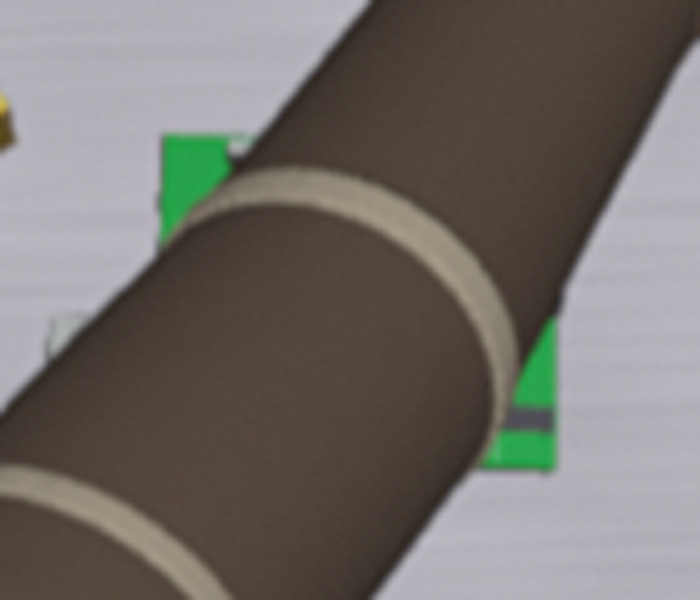

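Request:
move_arm(deltas=[{"slide": [0.6,0.2,-1.5],"dr": [0.3,-0.5,0.5],"hand": 0},{"slide": [0.2,0,-1.5],"dr": [0,0,0],"hand": 0},{"slide": [0,0,-1],"dr": [0,0,0],"hand": 0},{"slide": [0,0,0],"dr": [0,0,0],"hand": 0}])

```text
clock: 11.75
tool_pos: [0.6382, -0.1592, 0.0629]
eef_rot: [[0.056, 0.998, 0.0], [0.998, -0.056, 0.004], [0.004, 0.0, -1.0]]
force: [-0.6, -0.6, -1.8]
opening: 0.0498
```

```bash
python3 st.py
```

```text
11.75 [ 0.6382 -0.1592  0.0629] yaw -3.19 z [ 2.0e-04  3.8e-03 -1.0e+00] F [-0.6 -0.6 -1.8] 0.0498 [-0.24  0.71  0.63  1.68 -0.51  0.92  0.53]
```

Request:
move_arm(deltas=[{"slide": [0,-0.2,-1],"dr": [-0.2,0,-0.4],"hand": 0},{"slide": [0,-0.2,-0.7],"dr": [0,0,0],"hand": 0},{"slide": [0,0,0],"dr": [0,0,0],"hand": 0}])

```text
clock: 12.05
tool_pos: [0.638, -0.1631, 0.0438]
eef_rot: [[0.063, 0.998, -0.001], [0.998, -0.063, -0.0], [-0.0, -0.001, -1.0]]
force: [-0.6, -0.2, -2.6]
opening: 0.0497
```

```bash
python3 st.py
```

```text
12.05 [ 0.638  -0.1631  0.0438] yaw -3.59 z [-8.e-04 -2.e-04 -1.e+00] F [-0.6 -0.2 -2.6] 0.0497 [-0.23  0.73  0.62  1.69 -0.52  0.89  0.54]
```

Request:
move_arm(deltas=[{"slide": [0,0,-0.3],"dr": [0,0,0],"hand": 0},{"slide": [0,0,0],"dr": [0,0,0],"hand": 0}])

```text
clock: 12.25
tool_pos: [0.638, -0.1636, 0.0408]
eef_rot: [[0.063, 0.998, -0.001], [0.998, -0.063, -0.0], [-0.0, -0.001, -1.0]]
force: [0.5, -0.6, -0.8]
opening: 0.0497
```

Request:
move_arm(deltas=[{"slide": [0,0,-0.15],"dr": [0,0,0],"hand": 0},{"slide": [0,0,0],"dr": [0,0,0],"hand": 0}])

```text
clock: 12.45
tool_pos: [0.6384, -0.1639, 0.0398]
eef_rot: [[0.063, 0.998, 0.0], [0.998, -0.063, -0.001], [-0.001, 0.0, -1.0]]
force: [-0.5, 0.0, -2.8]
opening: 0.0499
```

Request:
move_arm(deltas=[{"slide": [0.5,-0.7,0],"dr": [0,0,0],"hand": 0},{"slide": [0.5,-0.7,0],"dr": [0,0,0],"hand": 0},{"slide": [0.3,-0.3,0],"dr": [0,0,0],"hand": 0},{"slide": [0,0,0],"dr": [0,0,0],"hand": 0}])

```text
clock: 12.85
tool_pos: [0.6533, -0.183, 0.0407]
eef_rot: [[0.063, 0.998, 0.002], [0.998, -0.063, -0.001], [-0.001, 0.002, -1.0]]
force: [-0.3, -0.2, -2.9]
opening: 0.0496
```

```bash
python3 st.py
python3 - <<'E'
from h import *
f=env.grab_frame("scene");crop(f,170,185,140,140,4.2,"s14.png")
E
```

```text
12.85 [ 0.6533 -0.183   0.0407] yaw -3.64 z [ 0.0023 -0.0013 -1.    ] F [-0.3 -0.2 -2.9] 0.0496 [-0.19  0.76  0.61  1.64 -0.53  0.91  0.56]
```

View pics/s14.png

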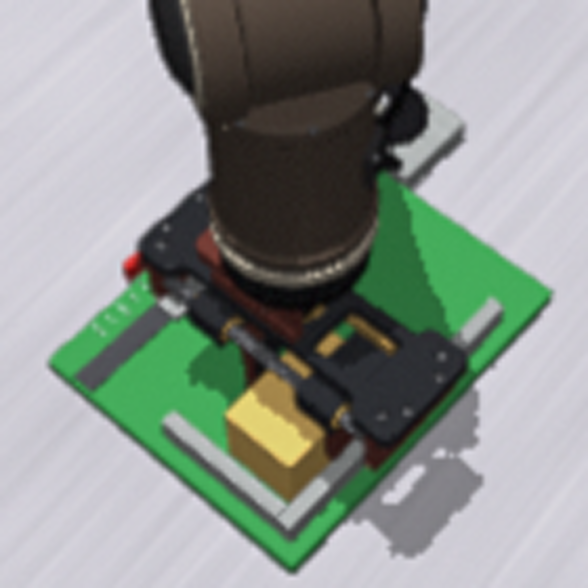

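Request:
move_arm(deltas=[{"slide": [0.2,-0.2,-0.15],"dr": [0,0,0],"hand": 0},{"slide": [0,0,0],"dr": [0,0,0],"hand": 0}])

```text
clock: 13.1
tool_pos: [0.6551, -0.1849, 0.039]
eef_rot: [[0.064, 0.998, 0.002], [0.998, -0.064, -0.001], [-0.001, 0.002, -1.0]]
force: [-0.1, -0.2, -3.3]
opening: 0.05
```

Request:
move_arm(deltas=[{"slide": [0,0,-0.1],"dr": [0,0,0],"hand": 0},{"slide": [0,0,0],"dr": [0,0,0],"hand": 0}])

```text
clock: 13.3
tool_pos: [0.6551, -0.1847, 0.0391]
eef_rot: [[0.064, 0.998, 0.002], [0.998, -0.064, -0.0], [-0.0, 0.002, -1.0]]
force: [-0.7, 0.8, -2.4]
opening: 0.0499
```

Request:
move_arm(deltas=[{"slide": [0,0,-0.15],"dr": [0,0,0],"hand": 0},{"slide": [0,0,-0.1],"dr": [0,0,0],"hand": 0}])

```text
clock: 13.5
tool_pos: [0.6552, -0.1848, 0.0388]
eef_rot: [[0.063, 0.998, 0.003], [0.998, -0.063, 0.001], [0.001, 0.003, -1.0]]
force: [-2.2, 0.9, 6.1]
opening: 0.0496
```

Request:
move_arm(deltas=[{"slide": [0.2,-0.2,-0.03],"dr": [0,0,0],"hand": 0},{"slide": [0.15,-0.2,-0.03],"dr": [0,0,0],"hand": 0}])

```text
clock: 13.7
tool_pos: [0.6573, -0.1864, 0.0389]
eef_rot: [[0.063, 0.998, -0.0], [0.998, -0.063, 0.005], [0.005, -0.0, -1.0]]
force: [-11.8, 9.2, 14.4]
opening: 0.0494
```

```bash
python3 st.py
```

```text
13.7 [ 0.6573 -0.1864  0.0389] yaw -3.58 z [-2.0e-04  4.8e-03 -1.0e+00] F [-11.8   9.2  14.4] 0.0494 [-0.18  0.77  0.61  1.62 -0.53  0.92  0.56]
```

Request:
move_arm(deltas=[{"slide": [0.15,-0.2,0.08],"dr": [0,0,0],"hand": 0}])

```text
clock: 13.8
tool_pos: [0.6573, -0.1866, 0.0392]
eef_rot: [[0.062, 0.998, -0.004], [0.998, -0.062, 0.008], [0.008, -0.004, -1.0]]
force: [-4.9, 3.6, -2.0]
opening: 0.0496
```

Request:
move_arm(deltas=[{"slide": [0.15,-0.2,0.05],"dr": [0,0,0],"hand": 0}])

```text
clock: 13.9
tool_pos: [0.6573, -0.1867, 0.0393]
eef_rot: [[0.061, 0.998, -0.007], [0.998, -0.061, 0.011], [0.011, -0.008, -1.0]]
force: [-6.4, 6.5, 5.2]
opening: 0.0497
```

Request:
move_arm(deltas=[{"slide": [0.15,-0.2,0.02],"dr": [0,0,0],"hand": 0}])

```text
clock: 14.0
tool_pos: [0.6573, -0.1867, 0.0394]
eef_rot: [[0.061, 0.998, -0.011], [0.998, -0.06, 0.015], [0.014, -0.012, -1.0]]
force: [-8.4, 6.1, 10.2]
opening: 0.05
```

Request:
move_arm(deltas=[{"slide": [0,0,0.12],"dr": [-0.8,-0.6,-0.1],"hand": 0},{"slide": [0.05,-0.05,0],"dr": [0,0,0],"hand": 0}])

```text
clock: 14.2
tool_pos: [0.6572, -0.1866, 0.0399]
eef_rot: [[0.062, 0.998, -0.002], [0.998, -0.062, 0.001], [0.001, -0.002, -1.0]]
force: [-1.9, 2.5, -1.0]
opening: 0.0495
```

```bash
python3 st.py
python3 - <<'E'
from h import *
f=env.grab_frame("scene");crop(f,205,255,90,70,8,"s15.png")
E
```

```text
14.2 [ 0.6572 -0.1866  0.0399] yaw -3.55 z [-0.0016  0.0012 -1.    ] F [-1.9  2.5 -1. ] 0.0495 [-0.18  0.77  0.61  1.62 -0.53  0.92  0.56]
```

View pics/s15.png

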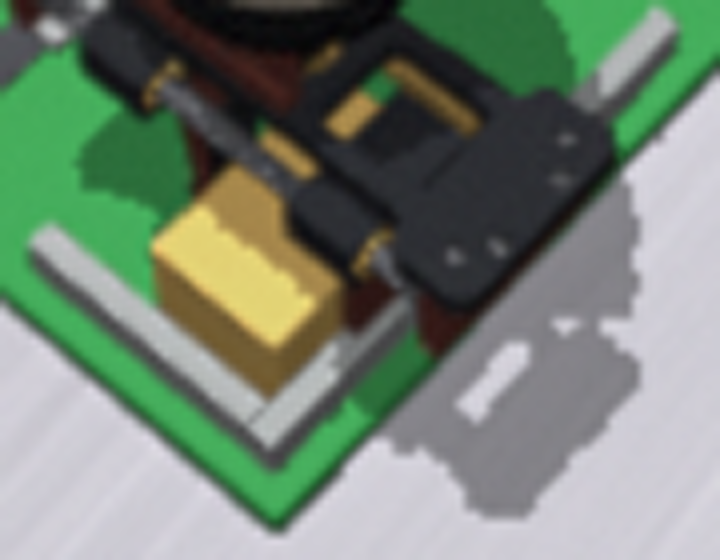

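```bash
cat > ov.py <<'E'
from fit import *
import sys
p=np.array([0.60651256,-0.12466568,-0.06364077]); f=s
im=cv2.resize(f["img"][255:325,205:295],None,fx=8,fy=8,interpolation=cv2.INTER_CUBIC)
def dot(b,c):
    q=proj(f,W(p,[b]))[0]; q=(q+.5-[205,255])*8; cv2.circle(im,(int(q[0]),int(q[1])),3,c,-1); print(b,q.round(0))
for b in [(.08,-.1,.034),(.08,-.06,.034),(.03,-.1,.034),(.08,-.1,.062),(.03,-.1,.062),(.09,-.11,.034)]: dot(b,(0,0,255))
dot((.1,-.12,.014),(255,0,0))
cv2.imwrite(f"pics/ov{sys.argv[1]}.png",im)
E
python3 ov.py 1
```

```text
(0.08, -0.1, 0.034) [272. 405.]
(0.08, -0.06, 0.034) [364. 310.]
(0.03, -0.1, 0.034) [148. 301.]
(0.08, -0.1, 0.062) [270. 361.]
(0.03, -0.1, 0.062) [142. 256.]
(0.09, -0.11, 0.034) [274. 450.]
(0.1, -0.12, 0.014) [278. 526.]
```

View pics/ov1.png

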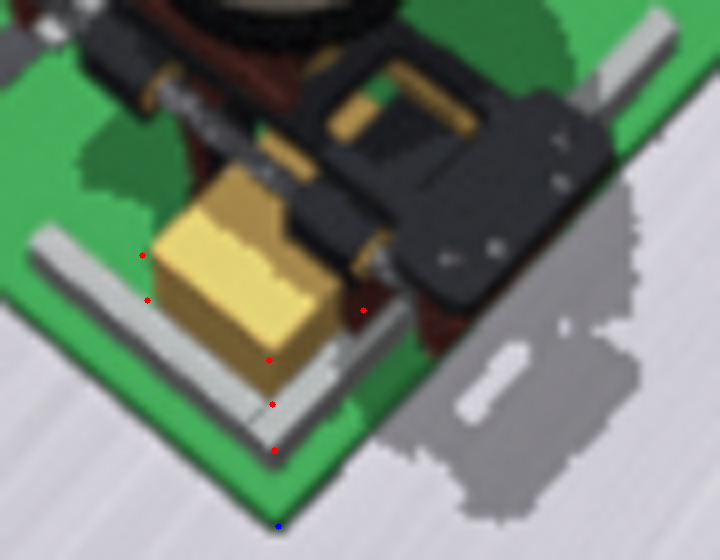

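Request:
move_arm(deltas=[{"slide": [0.15,-0.1,0.05],"dr": [0,0,0],"hand": 0}])

```text
clock: 14.45
tool_pos: [0.6573, -0.1873, 0.0397]
eef_rot: [[0.062, 0.998, -0.005], [0.998, -0.062, 0.003], [0.003, -0.006, -1.0]]
force: [-7.7, 4.7, 1.2]
opening: 0.0498
```

Request:
move_arm(deltas=[{"slide": [0.2,-0.2,0.02],"dr": [0,0,0],"hand": 0}])

```text
clock: 14.55
tool_pos: [0.6572, -0.188, 0.0391]
eef_rot: [[0.062, 0.998, -0.01], [0.998, -0.062, 0.006], [0.005, -0.01, -1.0]]
force: [-11.2, 9.1, 10.9]
opening: 0.0503
```

```bash
python3 st.py; python3 -c "
from h import *
print(env.get_obs()['wrist_torque'])"; python3 ov.py 2 >/dev/null
```

```text
14.55 [ 0.6572 -0.188   0.0391] yaw -3.58 z [-0.0101  0.0059 -0.9999] F [-11.2   9.1  10.9] 0.0503 [-0.18  0.78  0.61  1.61 -0.53  0.93  0.56]
[ 1.93055355  2.49742636 -0.07826534]
```

View pics/ov2.png

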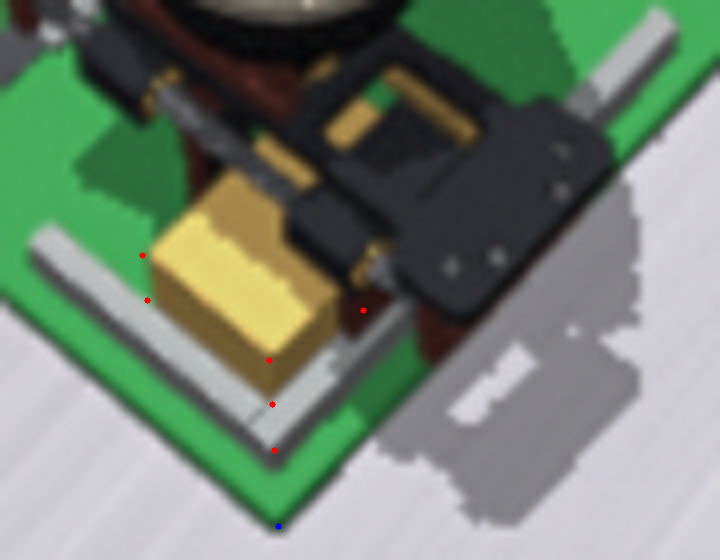

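Request:
move_arm(deltas=[{"slide": [0.05,-0.2,0.1],"dr": [-0.3,-0.6,0],"hand": 0}])

```text
clock: 14.75
tool_pos: [0.657, -0.1892, 0.0395]
eef_rot: [[0.062, 0.998, -0.002], [0.998, -0.062, 0.002], [0.002, -0.002, -1.0]]
force: [-0.9, 0.7, -3.0]
opening: 0.0497
```

Request:
move_arm(deltas=[{"slide": [0.05,-0.3,0.05],"dr": [0,0,0],"hand": 0}])

```text
clock: 14.85
tool_pos: [0.6571, -0.1897, 0.0397]
eef_rot: [[0.061, 0.998, -0.003], [0.998, -0.061, 0.006], [0.006, -0.004, -1.0]]
force: [-5.2, 10.8, 5.5]
opening: 0.0499
```

Request:
move_arm(deltas=[{"slide": [0.05,-0.3,0.05],"dr": [0,0,0],"hand": 0}])

```text
clock: 14.95
tool_pos: [0.6571, -0.1897, 0.0398]
eef_rot: [[0.061, 0.998, -0.005], [0.998, -0.061, 0.011], [0.01, -0.006, -1.0]]
force: [-5.2, 7.9, 1.9]
opening: 0.0498
```

Request:
move_arm(deltas=[{"slide": [0.2,-0.2,0],"dr": [-0.6,-0.4,0],"hand": 0}])

```text
clock: 15.05
tool_pos: [0.6571, -0.1896, 0.0394]
eef_rot: [[0.061, 0.998, -0.003], [0.998, -0.061, 0.005], [0.005, -0.003, -1.0]]
force: [-10.9, 6.9, 5.3]
opening: 0.0496
```

Request:
move_arm(deltas=[{"slide": [0.35,-0.4,0],"dr": [-0.3,-0.3,0],"hand": 0}])

```text
clock: 15.15
tool_pos: [0.6571, -0.1897, 0.039]
eef_rot: [[0.06, 0.998, -0.006], [0.998, -0.06, 0.007], [0.007, -0.006, -1.0]]
force: [-21.3, 16.9, 19.7]
opening: 0.0494
```

```bash
python3 st.py; python3 ov.py 3 >/dev/null;python3 st.py
```

```text
15.15 [ 0.6571 -0.1897  0.039 ] yaw -3.45 z [-0.0057  0.007  -1.    ] F [-21.3  16.9  19.7] 0.0494 [-0.17  0.78  0.61  1.62 -0.53  0.93  0.57]
15.25 [ 0.6571 -0.1896  0.039 ] yaw -3.46 z [-0.0057  0.0073 -1.    ] F [-16.1  13.8  11.7] 0.0501 [-0.17  0.78  0.61  1.62 -0.53  0.93  0.57]
```

View pics/ov3.png

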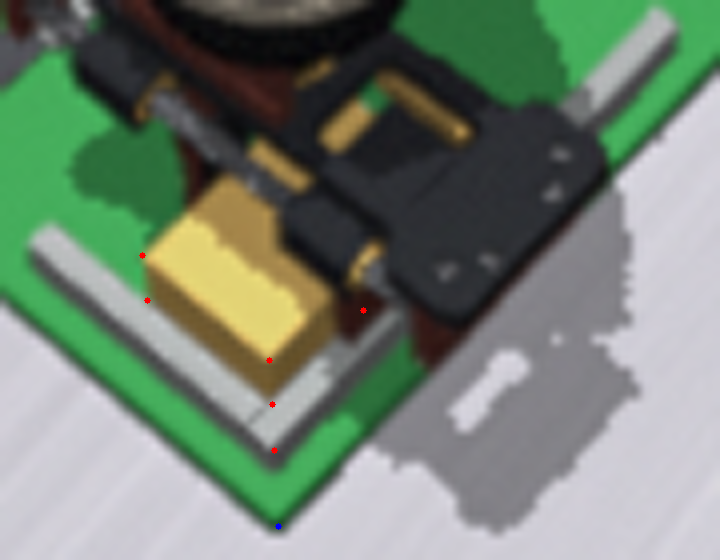

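Request:
move_arm(deltas=[{"slide": [0.2,-0.25,0.12],"dr": [-0.4,-0.35,-0.1],"hand": 0}])

```text
clock: 15.35
tool_pos: [0.6571, -0.1897, 0.0392]
eef_rot: [[0.062, 0.998, -0.004], [0.998, -0.062, 0.005], [0.004, -0.005, -1.0]]
force: [-1.6, 3.8, -6.1]
opening: 0.0499
```

Request:
move_arm(deltas=[{"slide": [0.35,-0.4,0.1],"dr": [-0.3,-0.25,0],"hand": 0}])

```text
clock: 15.45
tool_pos: [0.6572, -0.1897, 0.0392]
eef_rot: [[0.061, 0.998, -0.008], [0.998, -0.061, 0.007], [0.006, -0.008, -1.0]]
force: [-17.4, 15.0, 10.3]
opening: 0.0495
```

```bash
python3 al.py 4|grep -v "nan dark nan"; python3 st.py; python3 -c "
from h import *
for i in range(4): env.grab_frame('top')"; python3 st.py
```

```text
top -118 red nan dark -1.16
top -115 red -35.63 dark -3.13
top -112 red -35.74 dark -5.08
top -109 red -36.04 dark -6.90
top -106 red -36.29 dark -8.74
top -103 red -35.65 dark -10.72
top -100 red -35.94 dark -13.47
top -97 red -35.86 dark -15.05
top -94 red nan dark -15.98
top -91 red nan dark -19.75
top -88 red nan dark -21.93
top -85 red nan dark -22.78
top -82 red nan dark -24.18
top -79 red nan dark -27.42
top -76 red nan dark -29.99
top -73 red nan dark -31.80
scene -115 red -37.88 dark nan
scene -112 red -39.19 dark -15.04
scene -109 red -41.06 dark -12.47
scene -106 red -43.40 dark -14.44
scene -103 red -45.32 dark -18.19
scene -100 red nan dark -18.83
scene -97 red nan dark -18.72
scene -94 red nan dark -19.61
scene -91 red nan dark -19.84
scene -88 red nan dark -21.46
scene -85 red -10.13 dark -27.32
scene -82 red -7.67 dark -30.23
scene -79 red -8.40 dark -30.67
scene -76 red -9.90 dark -28.87
scene -73 red -11.01 dark -24.37
15.55 [ 0.6571 -0.1896  0.0392] yaw -3.51 z [-0.0079  0.0068 -0.9999] F [-13.6  11.1   6.4] 0.0497 [-0.17  0.78  0.61  1.61 -0.53  0.93  0.57]
15.75 [ 0.6571 -0.1897  0.0392] yaw -3.52 z [-0.0078  0.0067 -0.9999] F [-13.2  11.9   7. ] 0.0497 [-0.17  0.78  0.61  1.61 -0.53  0.93  0.57]
```

Request:
move_arm(deltas=[{"slide": [0.42,-0.5,0.17],"dr": [-0.6,-0.7,-0.1],"hand": 0}])

```text
clock: 15.85
tool_pos: [0.6572, -0.1898, 0.0392]
eef_rot: [[0.062, 0.998, -0.005], [0.998, -0.062, 0.005], [0.005, -0.006, -1.0]]
force: [-14.0, 14.7, 2.8]
opening: 0.0499
```

```bash
python3 st.py; python3 ov.py 5 >/dev/null;  python3 -c "
from h import *
f=env.grab_frame('top');crop(f,225,110,140,120,5,'t16.png')"; python3 st.py
```

```text
15.85 [ 0.6572 -0.1898  0.0392] yaw -3.56 z [-0.0054  0.0049 -1.    ] F [-14.   14.7   2.8] 0.0499 [-0.18  0.78  0.61  1.62 -0.53  0.93  0.57]
16.0 [ 0.6572 -0.1897  0.0392] yaw -3.55 z [-0.0052  0.0047 -1.    ] F [-14.5  13.1   5.1] 0.0498 [-0.18  0.78  0.61  1.62 -0.53  0.93  0.57]
```

View pics/ov5.png

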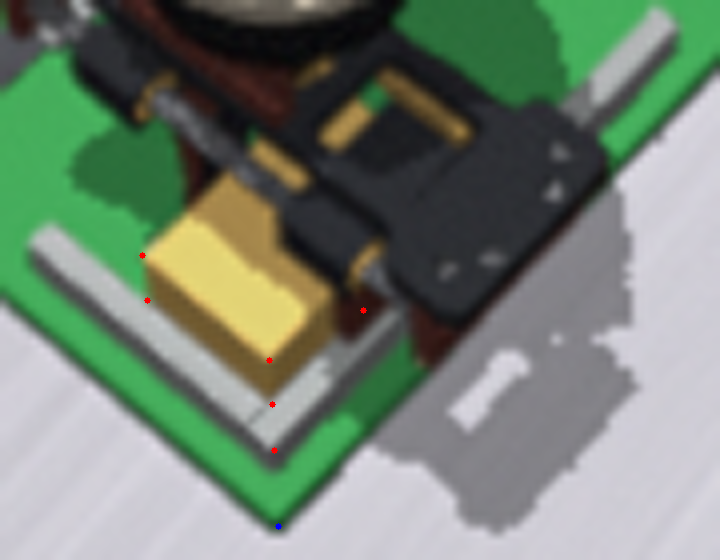

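View pics/t16.png

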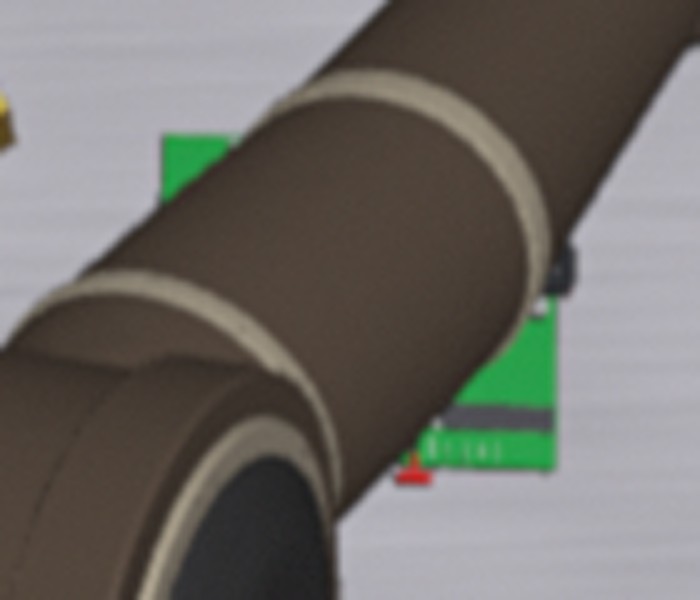

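Request:
move_arm(deltas=[{"slide": [0.5,-0.62,0.22],"dr": [-0.5,-0.6,-0.05],"hand": 0}])

```text
clock: 16.1
tool_pos: [0.6572, -0.1897, 0.0392]
eef_rot: [[0.061, 0.998, -0.007], [0.998, -0.061, 0.007], [0.006, -0.007, -1.0]]
force: [-17.7, 18.1, 5.9]
opening: 0.0497
```

```bash
python3 st.py;  python3 -c "
from h import *
f=env.grab_frame('scene');f=env.grab_frame('top')"; python3 st.py
```

```text
16.1 [ 0.6572 -0.1897  0.0392] yaw -3.52 z [-0.0066  0.0065 -1.    ] F [-17.7  18.1   5.9] 0.0497 [-0.17  0.78  0.61  1.62 -0.53  0.93  0.57]
16.2 [ 0.6571 -0.1898  0.0392] yaw -3.52 z [-0.0067  0.0066 -1.    ] F [-16.9  15.3   5.8] 0.0498 [-0.17  0.78  0.61  1.62 -0.53  0.93  0.57]
```

Both sideways forces are steady at about 16 N, bearing down is about 6 N, and the tool has stopped moving. I'm handing in.

```bash
python3 -c "
from station import env
print(env.close_job())"; python3 st.py
```

```text
the job is handed in; nothing more can be done
None
the job is handed in; nothing more can be done
```

I set the knob first, then took the smallest yellow block and pressed it into the corner of the two stops. I handed the job in at about 16 s, still gripping and pressing.

- **Knob:** I turned it about 53° clockwise. After letting go, the pointer and the red mark agreed to about 0.3 mm in both cameras. At the end the arm hid the pointer, so I could not measure it again. I did not touch the knob after that check.
- **Cheese position:** the tool was at x ≈ 54.6, y ≈ −61.7 mm in the board's frame, against 55 and −60 for a seated block. The difference is about the size of the calibration and grip uncertainty. The first push stopped about 3 mm short of the side stop because the cheese was dragging on the board, so I eased the downward force and pushed on.
- **Pressing at hand-in:** about 17 N in the back-stop direction and 15 N in the side-stop direction, with about 6 N bearing down. The position did not change as I raised the push.
- **Not fully confirmed:** the stop faces are hidden from the cameras. Contact is inferred from the blocked motion, the forces and the image overlay (within about 1–2 mm). The tool was tilted about 0.5°.
- **Jar and bowl:** I did not touch either one.

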